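# Close the carving clamp with its fold-out crank

### The job

On the carver's bench, clamp the pale carved panel: fold the red crank handle of its clamp up until it stands fully upright, and only then turn the crank clockwise (seen from above) until the jaw is fully home against the panel. Leave the handle standing upright, and do not move the crank or handle of the other clamp, the one with the black handle.

Things in the scene. Friction and masses are not known exactly. Their poses are not given: they have to be found in the camera images.
- clamp: Green iron clamp with the red crank handle, fixed to the bench, holding a pale relief panel. Origin: on the bench under the vertical crank axis; x runs towards the panel, z up. Gear housing 110 x 110 mm about the axis, top 55 mm high (collar 61). Beyond it the sliding jaw with brass face, then the panel (x 115 to 225 mm, 120 wide, up to 62 high). The crank moves the jaw 8 mm per rad.
- crank (a joint): Turn of the red crank, rad, clockwise from above. Its steel arm (65 mm long, 14 wide, 80 to 90 mm high, on an 18 mm spindle) points at 1.3 rad minus this value, anticlockwise from the clamp's x axis. Starts at 0 to 0.5; firm stop at 2.6, jaw home on the panel. Light friction (2 N at the handle); stays where left.
- handle (a joint): Fold of the red handle, rad: 0 lying on the arm, back over the crank axis; 1.57 upright, at a stop. Starts at 0 to 0.25. Level hinge across the arm's end, 65 mm from the axis, 102 mm above the bench. Handle: square sleeve 20 x 20 mm with rounded edges, 12 to 88 mm from the hinge, level with it, its sides square to the arm, free to spin about its length. Light friction (1 N); stays where left.
- spare_grip (a point): Point on the black handle of the other clamp, 60 mm from its fold hinge, about over its crank axis. That clamp is built the same, is already closed on a plain brown board and is not to be disturbed.

How it is judged:
By the outcome, as a careful person would: the job done as asked, in the order asked, and still so for the second after the job is handed in, with the robot touching nothing.
It also fails if it takes over 40 s, if anything falls off the work surface, if the arm or the gripper's body presses on something with over 40 N, if the wrist force passes 120 N, or if a joint passes its speed limit or range.

### The arm

A 7-joint arm with a two-finger parallel gripper is mounted at the origin on the work surface. World frame = base frame: x ahead of the robot, y to its left, z up, the work surface at z = 0. Lengths are in m, angles in rad, forces in N, time in s.
With the tool pointing down it reaches from about 0.4 to 0.85 m from the base axis. Payload 10.4 kg.
Tool frame: the origin (TCP) lies at the very end of the fingers, on their centre line; the grasp point (between the pads) lies 19 mm behind it; x points along the fingers, y is the direction in which the jaws open and shut, and the axes are right-handed (so a half turn about x gives the same grasp; the last joint's range is limited). The gripper opens to 85 mm and grips with 20 to 120 N. Pads are 22 mm wide; open, the fingers measure 114 mm over their backs; the gripper's body (76 mm by 85 mm) begins 54 mm behind the grasp point. The pads swing forward as they close: fully open they stand 13 mm farther back than shut.
Start: joints at [1.084, 0.332, -0.065, 1.46, 0.022, 1.35, -0.088], TCP at [0.28, -0.559, 0.231] pointing down, gripper open.
Joint ranges: [-2.6, 2.6], [-0.5, 2.12], [-1.47, 1.34], [0.16, 2.42], [-1.27, 4.41], [0.06, 2.06], [-2.6, 2.6]. Speed limits (rad/s): [2.22, 2.22, 2.79, 2.79, 3.14, 3.14, 3.14].

### API

Orientations are given as a 3x3 rotation matrix whose columns are the frame's x, y, z axes.
In Python, from station import get_obs, get_image, close_job gives the robot as it stands. The module is installed in compiled form; this text tells all that it offers.
- The arm moves only by the tool play_rows, never from a script. Its argument "targets" is a list of rows, each an object of numbers: "x", "y", "z": the shift along the tool's x, y, z in cm; "rx", "ry", "rz": the turn, a rotation vector about the tool's x, y, z in degrees; "hand": the closure, from 0 (fully open) to 1 (shut). In form: [{"x": .., "y": .., "z": .., "rx": .., "ry": .., "rz": .., "hand": ..}, ...]. A call has 1 to 20 rows; each row is the pose to reach, as a shift and turn from the pose commanded when the call began, along the tool's axes at that moment; what a row does not reach only later rows make up. A row lasts 1/8 s, in which the tool goes at most 62.5 mm and 10.7 degrees, less where a joint would pass 70% of its speed; a pose out of reach is approached as far as the arm can. A call with a gripper value outside its range is refused whole. The fingers move at their own pace and stop on an object; "newtons" is the grip in N (left out, the last holds). Time passes only in rows, so rows that repeat a pose let the fingers close. It gives the time, the measured TCP pose, the force and the opening at its end, in the units of the state.
- get_obs(): the state, without advancing time (a new reading comes with each control period).
- get_image(name): name is "side" or "top"; returns a dict with "frame" (384x512x3 uint8, blue, green, red), "vfov" (degrees; the focal length in pixels is half the picture's height over the tangent of half this angle, whatever the lens; pixels are square), "cx", "cy" (the principal point, pixels), "D" ([k1, k2, p1, p2, k3] as OpenCV has them; the pictures are not rectified), "R" (3x3) and "t" (3): a world point X has camera coordinates R X + t. Camera axes: x right, y down, z forward; pixel columns grow to the right and rows downward; lengths in m; the calibration is good to about 2 mm. A picture is of the moment at which its call begins. There is no depth.
- close_job(): hands the job in, once; it reports no verdict.
The state is a dict: "time_s": time; "joint_pos": joint angles; "qd": joint speeds; "joint_efforts": joint torques, N m; "position": TCP position; "ee_rot": TCP orientation; "ft_force": force on the tool from outside, world axes, zero at the start; "torque": the same for the moment, N m; "gripper_width": finger opening in m.
Only numpy, scipy, OpenCV 4.12 (cv2) and the standard library are available. Lean on these libraries where they do the work, as an engineer would, in place of code of your own. Each camera call takes 0.05 s, during which the arm holds its last target.

## Working session

There is one attempt and no reset: what is moved stays moved. The work goes in short steps, Python scripts to look and compute and a tool call to move; the robot and the scene stay as the last step left them, time stands still between calls to the robot, and variables do not carry over. Pictures are saved under pics/ and viewed, and the job is handed in when it is done.

Besides the shell and the picture viewer there is one more tool, called by a JSON object that holds its "name" and its "arguments". play_rows: Moves the arm, as the interface text tells. Its arguments: {"type":"object","properties":{"targets":{"type":"array","items":{"type":"object","properties":{"x":{"type":"number"},"y":{"type":"number"},"z":{"type":"number"},"rx":{"type":"number"},"ry":{"type":"number"},"rz":{"type":"number"},"hand":{"type":"number"}}}},"newtons":{"type":"number"}},"required":["targets"]}

```bash
mkdir -p pics
cat > h.py <<'E'
import numpy as np, cv2, json
from station import get_obs, get_image
def K(im):
    f=im['frame'].shape[0]/2/np.tan(np.radians(im['vfov'])/2)
    return np.array([[f,0,im['cx']],[0,f,im['cy']],[0,0,1.]])
def ray(im,px):
    p=np.array(px,float).reshape(-1,1,2)
    u=cv2.undistortPoints(p,K(im),np.array(im['D'],float)).reshape(-1,2)
    d=np.c_[u,np.ones(len(u))]@np.array(im['R'])
    c=-np.array(im['R']).T@np.array(im['t'])
    return c,d/np.linalg.norm(d,axis=1)[:,None]
def onz(im,px,z):
    c,d=ray(im,px); return c+d*((z-c[2])/d[:,2])[:,None]
def tri(a,pa,b,pb):
    c1,d1=ray(a,pa);c2,d2=ray(b,pb)
    A=np.stack([d1[0],-d2[0]],1); s=np.linalg.lstsq(A,c2-c1,rcond=None)[0]
    p,q=c1+s[0]*d1[0],c2+s[1]*d2[0]
    return (p+q)/2,np.linalg.norm(p-q)
def proj(im,X):
    r=cv2.Rodrigues(np.array(im['R'],float))[0]
    return cv2.projectPoints(np.array(X,float).reshape(-1,1,3),r,np.array(im['t'],float),K(im),np.array(im['D'],float))[0].reshape(-1,2)
E
python3 - <<'E'
from h import *
for n in('side','top'):
    im=get_image(n); cv2.imwrite(f'pics/{n}0.png',im['frame'])
    print(n,im['vfov'],-np.array(im['R']).T@im['t'],np.array(im['R'])[2],im['D'])
o=get_obs()
for k in('time_s','position','ee_rot','gripper_width','ft_force'):print(k,np.round(o[k],3))
E
```

```text
side 52.5602271859402 [0.40474952 0.53990265 0.57847598] [ 0.14500524 -0.71330441 -0.68568965] [-0.0420873  0.         0.         0.         0.       ]
top 50.37815751533038 [0.37906074 0.0428215  0.86024613] [ 0.19057469 -0.04533723 -0.98062522] [-0.04961016  0.          0.          0.          0.        ]
time_s 0.1
position [ 0.279 -0.559  0.231]
ee_rot [[-0.001  0.447 -0.894]
 [ 0.001 -0.894 -0.447]
 [-1.    -0.001  0.   ]]
gripper_width 0.085
ft_force [ 0.376 -0.036  0.02 ]
```

View pics/side0.png

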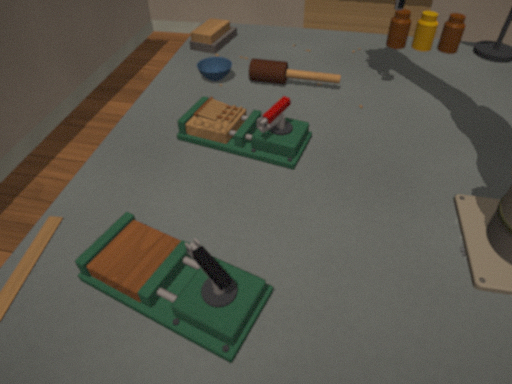

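View pics/top0.png

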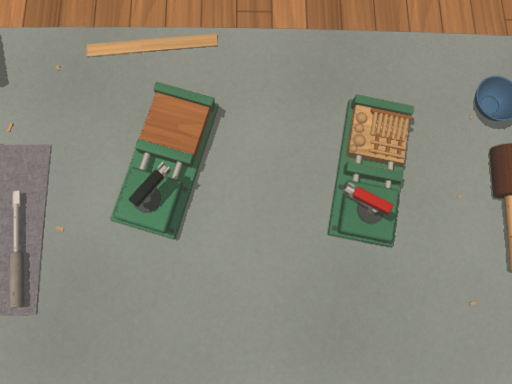

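The side view shows the red clamp at about (245,130) and the black one at about (175,280). In the top view the red handle is at about (370,200) and the black one at (150,185). I'll zoom in on both.

Run:
```python
from h import *
a=cv2.imread('pics/side0.png')[90:170,170:320]; b=cv2.imread('pics/top0.png')[90:250,320:420]
cv2.imwrite('pics/side0z.png',cv2.resize(a,None,fx=5,fy=5,interpolation=cv2.INTER_CUBIC))
cv2.imwrite('pics/top0z.png',cv2.resize(b,None,fx=3.7,fy=3.7,interpolation=cv2.INTER_CUBIC))
S=get_image('side');T=get_image('top')
def red(f):
    h=cv2.cvtColor(f,cv2.COLOR_BGR2HSV); m=((h[...,0]<6)|(h[...,0]>174))&(h[...,1]>180)&(h[...,2]>70)
    return m.astype(np.uint8)
for n,im in(('s',S),('t',T)):
    c,_=cv2.findContours(red(im['frame']),0,2); c=max(c,key=cv2.contourArea); print(n,cv2.contourArea(c),cv2.boundingRect(c),cv2.boxPoints(cv2.minAreaRect(c)).round(1).tolist())
    h=cv2.cvtColor(im['frame'],cv2.COLOR_BGR2HSV); g=cv2.inRange(h,(60,80,30),(90,255,255))
    c,_=cv2.findContours(g,0,2)
    for k in c:
        if cv2.contourArea(k)>500: print('green',cv2.contourArea(k),cv2.boxPoints(cv2.minAreaRect(k)).round(1).tolist())
```

```text
s 227.0 (264, 97, 25, 26) [[262.70001220703125, 114.9000015258789], [284.70001220703125, 95.30000305175781], [291.1000061035156, 102.5], [269.1000061035156, 122.0999984741211]]
green 8338.0 [[68.69999694824219, 273.29998779296875], [111.0999984741211, 196.10000610351562], [274.3999938964844, 285.8999938964844], [232.0, 363.1000061035156]]
green 2832.0 [[174.10000610351562, 138.8000030517578], [185.6999969482422, 92.19999694824219], [313.0, 124.0], [301.3999938964844, 170.60000610351562]]
t 313.0 (354, 188, 39, 24) [[352.8999938964844, 194.89999389648438], [357.20001220703125, 186.60000610351562], [392.29998779296875, 204.6999969482422], [388.0, 213.0]]
green 1040.5 [[338.1000061035156, 230.5], [345.1000061035156, 197.1999969482422], [398.20001220703125, 208.39999389648438], [391.20001220703125, 241.6999969482422]]
green 3561.0 [[110.5999984741211, 219.1999969482422], [134.5, 147.5], [196.60000610351562, 168.1999969482422], [172.6999969482422, 239.89999389648438]]
green 1567.0 [[327.79998779296875, 236.1999969482422], [346.79998779296875, 107.5], [411.0, 117.0], [391.8999938964844, 245.6999969482422]]
```

View pics/side0z.png

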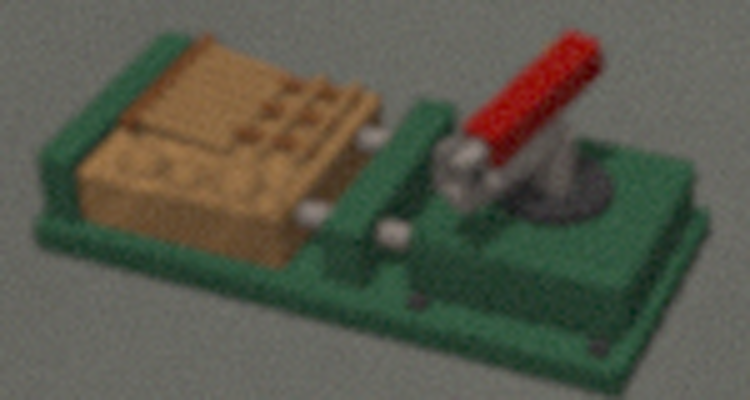

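View pics/top0z.png

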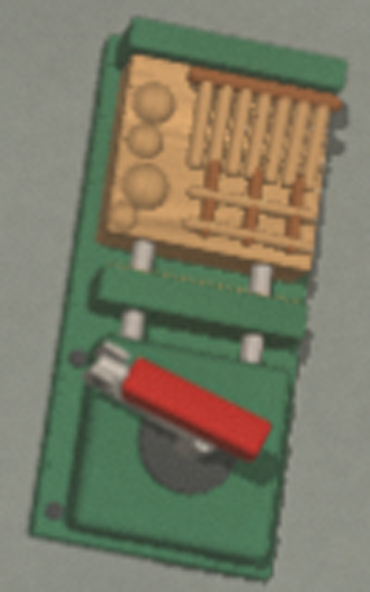

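Run:
```python
from h import *
S=get_image('side');T=get_image('top')
s=lambda x,y:[[170+(x+.5)/5-.5,90+(y+.5)/5-.5]]
t=lambda x,y:[[320+(x+.5)/3.7-.5,90+(y+.5)/3.7-.5]]
for n,a,b in [('house -x+y',s(625,285),t(72,525)),('house -x-y',s(692,165),t(270,558)),('handle far',s(585,52),t(260,440)),('handle near',s(480,145),t(135,380)),('hinge',s(460,165),t(107,367)),('panel -x+y top',s(285,225),t(108,243)),('panel -x-y top',s(380,97),t(307,268)),('collar',s(560,185),t(185,447))]:
    print(n,tri(S,a,T,b)[0].round(4),tri(S,a,T,b)[1].round(4))
for n,z,p in [('-x+y',.055,(72,525)),('-x-y',.055,(270,558)),('+x-y',.055,(292,370)),('collar c',.061,(187,445)),('colL',.061,(138,435)),('colR',.061,(240,447)),('hinge',.102,(107,367)),('far',.112,(260,440))]:
    print(n,onz(T,t(*p),z).round(4))
```

```text
house -x+y [ 0.4623 -0.1504  0.0594] 0.003
house -x-y [ 0.4438 -0.2606  0.0529] 0.0026
handle far [ 0.4963 -0.2324  0.1252] 0.0003
handle near [ 0.5322 -0.1753  0.1074] 0.0033
hinge [ 0.539  -0.1615  0.1052] 0.0023
panel -x+y top [ 0.6247 -0.1814  0.0477] 0.0057
panel -x-y top [ 0.6069 -0.2947  0.0512] 0.0007
collar [ 0.5023 -0.2128  0.0657] 0.0007
-x+y [[ 0.4612 -0.1515  0.055 ]]
-x-y [[ 0.4424 -0.2597  0.055 ]]
+x-y [[ 0.5467 -0.2798  0.055 ]]
collar c [[ 0.5037 -0.2155  0.061 ]]
colL [[ 0.5093 -0.1887  0.061 ]]
colR [[ 0.5025 -0.245   0.061 ]]
hinge [[ 0.5385 -0.1624  0.102 ]]
far [[ 0.4982 -0.2374  0.112 ]]
```

```bash
cat >> h.py <<'E'
def redline(im,w=None):
    f=cv2.resize(im['frame'],None,fx=4,fy=4,interpolation=cv2.INTER_LINEAR)
    f=cv2.GaussianBlur(f,(0,0),3)
    h=cv2.cvtColor(f,cv2.COLOR_BGR2HSV); m=(((h[...,0]<7)|(h[...,0]>173))&(h[...,1]>140)&(h[...,2]>60)).astype(np.uint8)
    c,_=cv2.findContours(m,0,2); c=max(c,key=cv2.contourArea)
    mm=np.zeros_like(m); cv2.drawContours(mm,[c],0,1,-1)
    p=np.argwhere(mm)[:,::-1].astype(float); p=(p+.5)/4-.5
    mu=p.mean(0); u=np.linalg.svd(p-mu,full_matrices=False)[2][0] if len(p)<200 else np.linalg.eigh(np.cov(p.T))[1][:,1]
    s=(p-mu)@u
    return mu,u,mu+u*np.percentile(s,1),mu+u*np.percentile(s,99)
def handle3d(S,T,v=1):
    def pl(im):
        mu,u,a,b=redline(im); c,d=ray(im,[a,b]); n=np.cross(d[0],d[1]); return c,n/np.linalg.norm(n),a,b
    c1,n1,a1,b1=pl(S);c2,n2,a2,b2=pl(T)
    d=np.cross(n1,n2);d/=np.linalg.norm(d)
    P=np.linalg.lstsq(np.array([n1,n2,d]),np.array([n1@c1,n2@c2,d@np.array([.5,-.2,.11])]),rcond=None)[0]
    out=[]
    for im,pts in((S,(a1,b1)),(T,(a2,b2))):
        for q in pts:
            c,r=ray(im,[q]); A=np.stack([d,-r[0]],1); s=np.linalg.lstsq(A,c-P,rcond=None)[0]; out.append(P+s[0]*d)
    return P,d,np.array(out),(a1,b1,a2,b2)
E
python3 - <<'E'
from h import *
S=get_image('side');T=get_image('top')
P,d,o,q=handle3d(S,T); print(d,np.degrees(np.arctan2(d[1],d[0])),np.degrees(np.arcsin(d[2])));print(o.round(4));print(q)
E
```

```text
[ 0.52180293  0.80528504 -0.28149193] 57.057853724991965 -16.34926780452617
[[ 0.4944 -0.2312  0.1301]
 [ 0.5321 -0.1731  0.1097]
 [ 0.4946 -0.2309  0.1299]
 [ 0.5325 -0.1724  0.1095]]
(array([287.51737424,  98.46486267]), array([266.23035716, 118.40127033]), array([390.06853201, 208.95508629]), array([354.8985065 , 191.10987547]))
```

```bash
cat >> h.py <<'E'
H=np.array([.539,-.162,.102]);u=np.array([.545,.839,0]);AX=H-.065*u
def shift(R,p0,p): return (np.array(R).T@(np.array(p)-p0)*100).round(2)
E
python3 - <<'E'
from h import *
o=get_obs(); R=np.array(o['ee_rot']);g=H-.058*u; print(g,o['time_s'])
print(shift(R,o['position'],[g[0],g[1],.19]))
y=np.array([.839,-.545,0]); Rt=np.stack([[0,0,-1],y,np.cross([0,0,-1],y)],1)
from scipy.spatial.transform import Rotation as Ro
print(Ro.from_matrix(R.T@Rt).as_rotvec(degrees=True))
E
```

```text
[ 0.50739  -0.210662  0.102   ] 0.4
[  4.12 -20.95 -35.95]
[-3.04185297e+01 -2.59061703e-03  8.57818058e-03]
```

{"name": "play_rows", "arguments": {"targets": [{"x": 0,"y": -2,"z": -3.5,"rx": -3,"hand": 0},{"x": 0,"y": -5,"z": -8,"rx": -7,"hand": 0.4},{"x": 0.5,"y": -8,"z": -13,"rx": -12,"hand": 0.4},{"x": 1,"y": -11,"z": -18,"rx": -16,"hand": 0.4},{"x": 1.5,"y": -14,"z": -23,"rx": -20,"hand": 0.4},{"x": 2,"y": -16.5,"z": -28,"rx": -24,"hand": 0.4},{"x": 3,"y": -19,"z": -32,"rx": -28,"hand": 0.4},{"x": 4,"y": -20.5,"z": -35,"rx": -30.4,"hand": 0.4},{"x": 4.1,"y": -20.95,"z": -35.95,"rx": -30.4,"hand": 0.4},{"x": 4.1,"y": -20.95,"z": -35.95,"rx": -30.4,"hand": 0.4},{"x": 4.1,"y": -20.95,"z": -35.95,"rx": -30.4,"hand": 0.4},{"x": 4.1,"y": -20.95,"z": -35.95,"rx": -30.4,"hand": 0.4}], "newtons": 20}}

```text
validation failed for argument at $.ta...
```

Run:
```python
from h import *
S=get_image('side');T=get_image('top')
cv2.imwrite('pics/s1.png',cv2.resize(S['frame'][40:200,150:350],None,fx=4,fy=3.75)[:600]);cv2.imwrite('pics/t1.png',cv2.resize(T['frame'][90:250,300:440],None,fx=3.7,fy=3.7))
o=get_obs()
for k in('time_s','position','ee_rot','gripper_width','ft_force'):print(k,np.round(o[k],4))
```

```text
time_s 0.5
position [ 0.2796 -0.5589  0.2313]
ee_rot [[-0.000e+00  4.474e-01 -8.944e-01]
 [ 1.000e-04 -8.944e-01 -4.474e-01]
 [-1.000e+00 -1.000e-04 -0.000e+00]]
gripper_width 0.0855
ft_force [ 0.6654  0.5837 -0.6676]
```

View pics/s1.png

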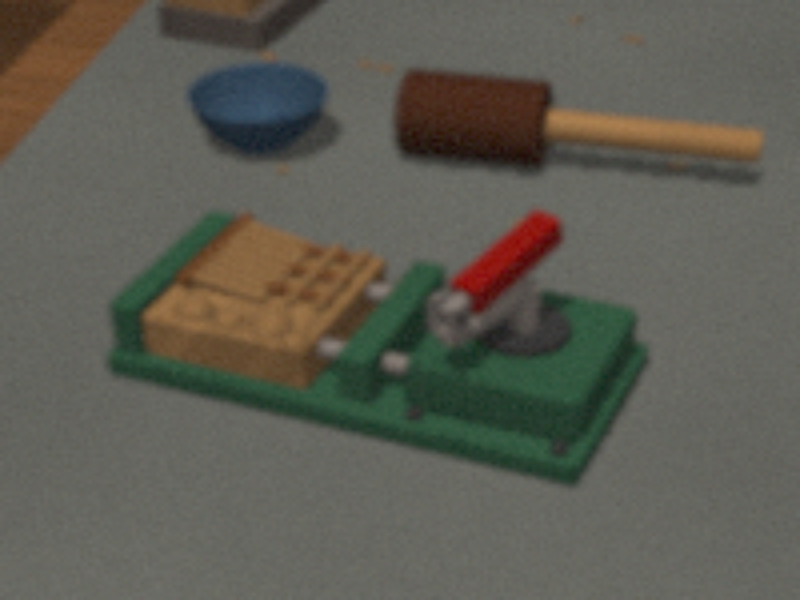

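View pics/t1.png

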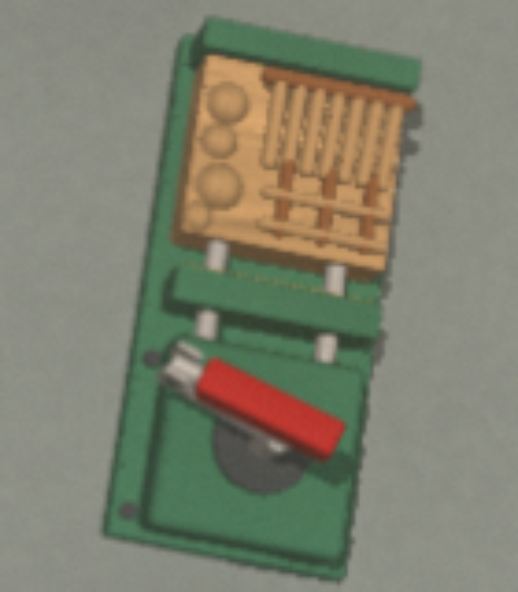

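The move was refused, and the pictures show nothing has moved. I'll resend it with every key filled in.

{"name": "play_rows", "arguments": {"targets": [{"x": 0,"y": -2,"z": -3.5,"rx": -3,"ry": 0,"rz": 0,"hand": 0},{"x": 0,"y": -5,"z": -8,"rx": -7,"ry": 0,"rz": 0,"hand": 0.4},{"x": 0.5,"y": -8,"z": -13,"rx": -12,"ry": 0,"rz": 0,"hand": 0.4},{"x": 1,"y": -11,"z": -18,"rx": -16,"ry": 0,"rz": 0,"hand": 0.4},{"x": 1.5,"y": -14,"z": -23,"rx": -20,"ry": 0,"rz": 0,"hand": 0.4},{"x": 2,"y": -16.5,"z": -28,"rx": -24,"ry": 0,"rz": 0,"hand": 0.4},{"x": 3,"y": -19,"z": -32,"rx": -28,"ry": 0,"rz": 0,"hand": 0.4},{"x": 4,"y": -20.5,"z": -35,"rx": -30.4,"ry": 0,"rz": 0,"hand": 0.4},{"x": 4.1,"y": -20.95,"z": -35.95,"rx": -30.4,"ry": 0,"rz": 0,"hand": 0.4},{"x": 4.1,"y": -20.95,"z": -35.95,"rx": -30.4,"ry": 0,"rz": 0,"hand": 0.4},{"x": 4.1,"y": -20.95,"z": -35.95,"rx": -30.4,"ry": 0,"rz": 0,"hand": 0.4}], "newtons": 20}}

```text
time_s: 1.88
position: [0.5068, -0.2125, 0.1906]
ee_rot: [[0.0, 0.837, -0.547], [-0.001, -0.547, -0.837], [-1.0, 0.001, 0.001]]
ft_force: [0.1, -1.4, -0.8]
gripper_width: 0.0515
```

Run:
```python
from h import *
S=get_image('side');T=get_image('top')
cv2.imwrite('pics/s2.png',cv2.resize(S['frame'][40:200,150:350],None,fx=4,fy=3.75)[:600]);cv2.imwrite('pics/t2.png',cv2.resize(T['frame'][90:250,300:440],None,fx=3.7,fy=3.7))
o=get_obs()
for k in('time_s','position','gripper_width','ft_force'):print(k,np.round(o[k],4))
R=np.array(o['ee_rot']);g=H-.058*u;print(shift(R,o['position'],[g[0],g[1],.098]))
```

```text
time_s 1.975
position [ 0.5068 -0.2123  0.1906]
gripper_width 0.0511
ft_force [ 0.1135 -0.355  -0.5898]
[ 9.26 -0.05 -0.17]
```

View pics/s2.png

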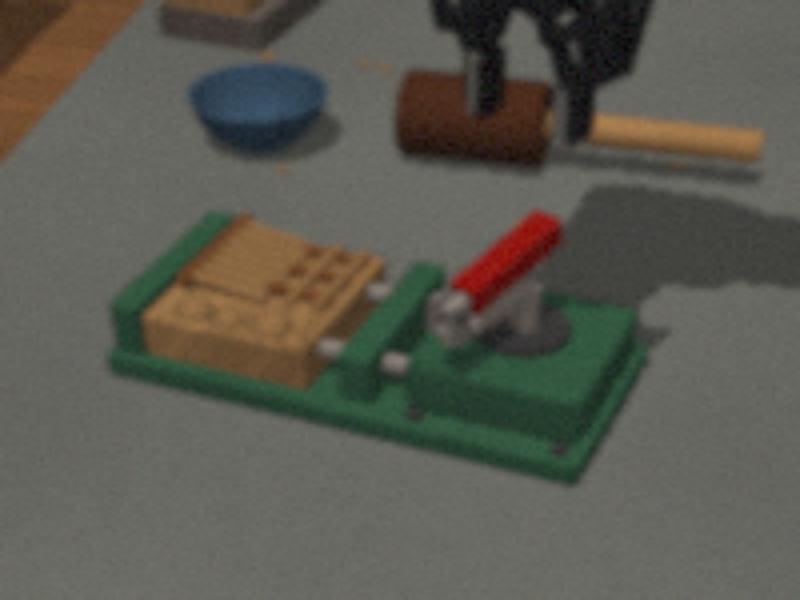

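View pics/t2.png

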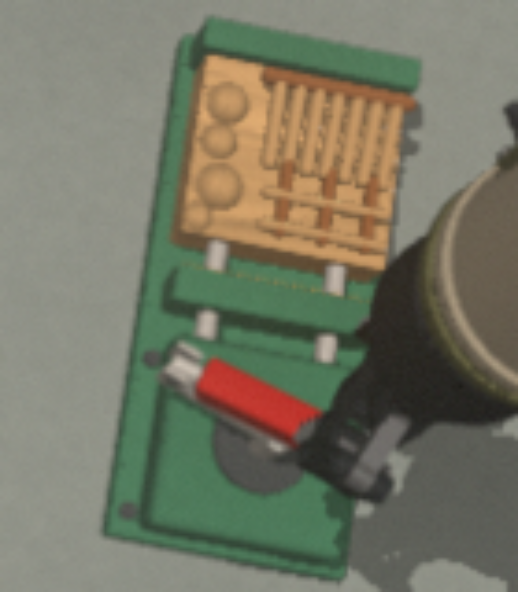

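Fingers hang above the handle's far end at about (530,120) in the side crop, straddling it as planned. Next I descend and then close gently.

{"name": "play_rows", "arguments": {"targets": [{"x": 2,"y": 0,"z": -0.1,"rx": 0,"ry": 0,"rz": 0,"hand": 0.4},{"x": 5,"y": 0,"z": -0.1,"rx": 0,"ry": 0,"rz": 0,"hand": 0.4},{"x": 7.5,"y": 0,"z": -0.1,"rx": 0,"ry": 0,"rz": 0,"hand": 0.4},{"x": 8.8,"y": 0,"z": -0.1,"rx": 0,"ry": 0,"rz": 0,"hand": 0.4},{"x": 9.2,"y": 0,"z": -0.1,"rx": 0,"ry": 0,"rz": 0,"hand": 0.4},{"x": 9.2,"y": 0,"z": -0.1,"rx": 0,"ry": 0,"rz": 0,"hand": 0.4}], "newtons": 20}}

```text
time_s: 2.72
position: [0.5083, -0.2103, 0.0989]
ee_rot: [[0.001, 0.838, -0.545], [-0.0, -0.545, -0.838], [-1.0, 0.001, -0.0]]
ft_force: [0.7, -1.2, 0.0]
gripper_width: 0.0514
```

Run:
```python
from h import *
S=get_image('side');T=get_image('top')
a=cv2.resize(S['frame'][80:170,220:320],None,fx=4,fy=4);b=cv2.resize(T['frame'][160:250,320:420],None,fx=4,fy=4)
cv2.imwrite('pics/c3.png',np.hstack([a,b]))
```

```text
(no output)
```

View pics/c3.png

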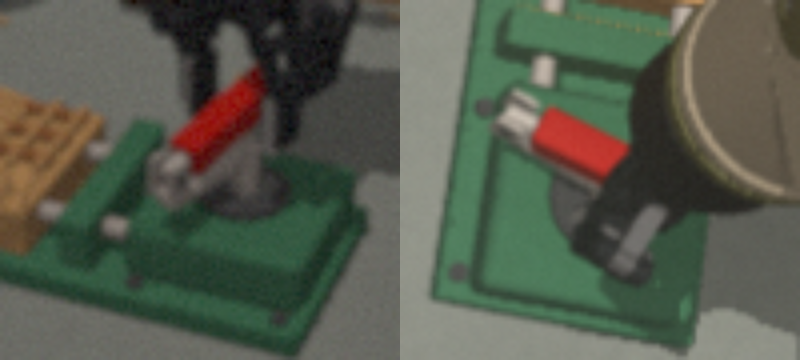

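The fingers straddle the red handle in the left half, at (200,90) and (285,100). Closing now.

{"name": "play_rows", "arguments": {"targets": [{"x": 0,"y": 0,"z": 0,"rx": 0,"ry": 0,"rz": 0,"hand": 0.6},{"x": 0,"y": 0,"z": 0,"rx": 0,"ry": 0,"rz": 0,"hand": 0.7},{"x": 0,"y": 0,"z": 0,"rx": 0,"ry": 0,"rz": 0,"hand": 0.8},{"x": 0,"y": 0,"z": 0,"rx": 0,"ry": 0,"rz": 0,"hand": 0.9},{"x": 0,"y": 0,"z": 0,"rx": 0,"ry": 0,"rz": 0,"hand": 0.9},{"x": 0,"y": 0,"z": 0,"rx": 0,"ry": 0,"rz": 0,"hand": 0.9}], "newtons": 20}}

```text
time_s: 3.58
position: [0.5083, -0.2102, 0.0986]
ee_rot: [[0.001, 0.838, -0.545], [-0.0, -0.545, -0.838], [-1.0, 0.001, -0.0]]
ft_force: [2.8, -2.8, 1.1]
gripper_width: 0.0198
```

Run:
```python
from h import *
S=get_image('side');T=get_image('top')
a=cv2.resize(S['frame'][80:170,220:320],None,fx=4,fy=4);b=cv2.resize(T['frame'][160:250,320:420],None,fx=4,fy=4)
cv2.imwrite('pics/c4.png',np.hstack([a,b]))
o=get_obs(); p=o['position'];R=np.array(o['ee_rot']);print(o['ft_force'],o['torque'],p,(p[:2]-H[:2])@np.array([.839,-.545]),(p[:2]-H[:2])@u[:2])
```

```text
[ 3.15512565 -2.50305283  1.30771429] [-0.50633608 -0.64461061  0.08604921] [ 0.50830049 -0.21021303  0.09856298] 0.0005192098701864723 -0.05718196667083173
```

View pics/c4.png

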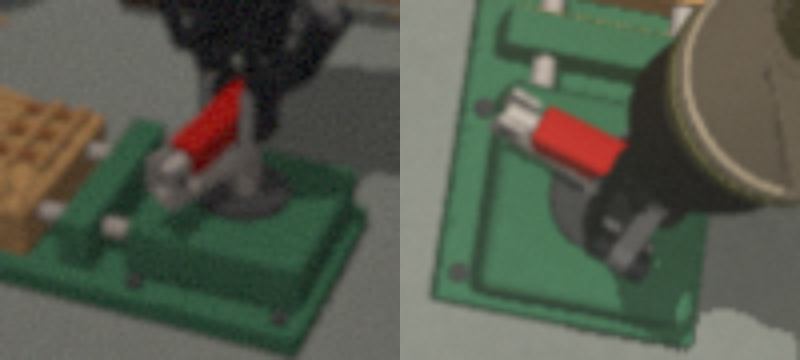

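Gripped at 19.8 mm, with small forces. I'll fold halfway along the arc about the hinge, then check.

{"name": "play_rows", "arguments": {"targets": [{"x": -0.45,"y": 0.05,"z": -0.15,"rx": 0,"ry": 0,"rz": 0,"hand": 0.9},{"x": -0.97,"y": 0.1,"z": -0.35,"rx": 0,"ry": 0,"rz": 0,"hand": 0.9},{"x": -1.4,"y": 0.1,"z": -0.6,"rx": 0,"ry": 0,"rz": 0,"hand": 0.9},{"x": -1.86,"y": 0.1,"z": -0.87,"rx": 0,"ry": 0,"rz": 0,"hand": 0.9},{"x": -2.28,"y": 0.1,"z": -1.2,"rx": 0,"ry": 0,"rz": 0,"hand": 0.9},{"x": -2.65,"y": 0.1,"z": -1.53,"rx": 0,"ry": 0,"rz": 0,"hand": 0.9},{"x": -2.65,"y": 0.1,"z": -1.53,"rx": 0,"ry": 0,"rz": 0,"hand": 0.9}], "newtons": 20}}

```text
time_s: 4.55
position: [0.5172, -0.1972, 0.1252]
ee_rot: [[0.0, 0.839, -0.545], [0.0, -0.545, -0.839], [-1.0, -0.0, -0.0]]
ft_force: [-2.5, -1.3, -0.4]
gripper_width: 0.0196
```

Run:
```python
from h import *
S=get_image('side');T=get_image('top')
a=cv2.resize(S['frame'][80:170,220:320],None,fx=4,fy=4);b=cv2.resize(T['frame'][160:250,320:420],None,fx=4,fy=4)
cv2.imwrite('pics/c5.png',np.hstack([a,b]))
o=get_obs(); p=o['position'];R=np.array(o['ee_rot']);print('tool force',R.T@o['ft_force'],R.T@o['torque'],p,(p[:2]-H[:2])@np.array([.839,-.545]),(p[:2]-H[:2])@u[:2])
```

```text
tool force [ 0.32883143 -1.99140207  1.95559495] [-0.05590043 -0.35110195 -0.45623032] [ 0.51730378 -0.19725014  0.12513354] 0.0010081987922489254 -0.041399310391175996
```

View pics/c5.png

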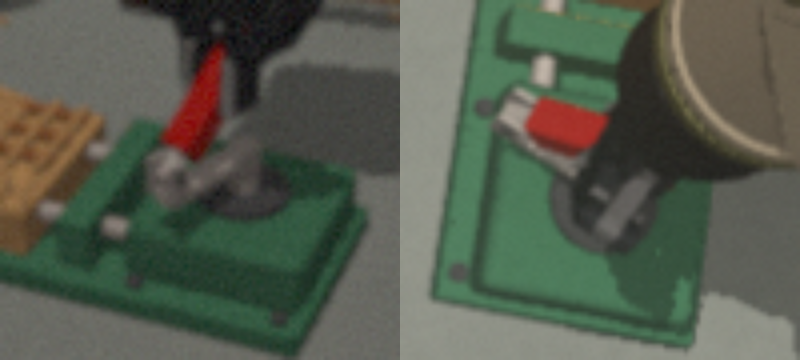

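{"name": "play_rows", "arguments": {"targets": [{"x": -0.35,"y": -0.05,"z": -0.38,"rx": 0,"ry": 0,"rz": 0,"hand": 0.9},{"x": -0.67,"y": -0.05,"z": -0.79,"rx": 0,"ry": 0,"rz": 0,"hand": 0.9},{"x": -0.94,"y": -0.05,"z": -1.23,"rx": 0,"ry": 0,"rz": 0,"hand": 0.9},{"x": -1.18,"y": -0.05,"z": -1.69,"rx": 0,"ry": 0,"rz": 0,"hand": 0.9},{"x": -1.38,"y": -0.05,"z": -2.17,"rx": 0,"ry": 0,"rz": 0,"hand": 0.9},{"x": -1.54,"y": -0.05,"z": -2.66,"rx": 0,"ry": 0,"rz": 0,"hand": 0.9},{"x": -1.64,"y": -0.05,"z": -3.16,"rx": 0,"ry": 0,"rz": 0,"hand": 0.9},{"x": -1.72,"y": -0.05,"z": -3.67,"rx": 0,"ry": 0,"rz": 0,"hand": 0.9},{"x": -1.72,"y": -0.05,"z": -3.67,"rx": 0,"ry": 0,"rz": 0,"hand": 0.9}], "newtons": 20}}

```text
time_s: 5.78
position: [0.5373, -0.1661, 0.1426]
ee_rot: [[0.001, 0.839, -0.545], [0.0, -0.545, -0.839], [-1.0, 0.001, -0.0]]
ft_force: [-2.0, -2.7, 0.4]
gripper_width: 0.0197
```

```bash
cat > look.py <<'E'
from h import *
import sys
S=get_image('side');T=get_image('top')
a=cv2.resize(S['frame'][80:170,220:320],None,fx=4,fy=4);b=cv2.resize(T['frame'][160:250,320:420],None,fx=4,fy=4)
cv2.imwrite(sys.argv[1],np.hstack([a,b]))
o=get_obs(); p=o['position'];R=np.array(o['ee_rot']);print(o['time_s'],'tool force',(R.T@o['ft_force']).round(2),(R.T@o['torque']).round(2),p.round(4),'lat,rad',((p[:2]-H[:2])@np.array([.839,-.545])).round(4),((p[:2]-H[:2])@u[:2]).round(4))
E
python3 look.py pics/c6.png
```

```text
5.875 tool force [-1.89  1.1   2.09] [-0.02 -0.51 -0.02] [ 0.5372 -0.1662  0.1425] lat,rad 0.0008 -0.0045
```

View pics/c6.png

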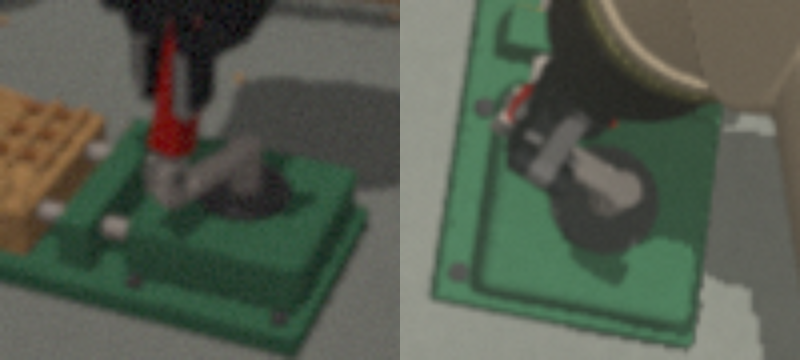

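{"name": "play_rows", "arguments": {"targets": [{"x": 0,"y": 0,"z": -0.3,"rx": 0,"ry": 0,"rz": 0,"hand": 0.9},{"x": 0,"y": 0,"z": -0.5,"rx": 0,"ry": 0,"rz": 0,"hand": 0.9},{"x": 0,"y": 0,"z": -0.6,"rx": 0,"ry": 0,"rz": 0,"hand": 0.9},{"x": 0,"y": 0,"z": -0.6,"rx": 0,"ry": 0,"rz": 0,"hand": 0.9}], "newtons": 20}}

```text
time_s: 6.38
position: [0.54, -0.1621, 0.1426]
ee_rot: [[0.0, 0.838, -0.545], [-0.001, -0.545, -0.838], [-1.0, 0.001, 0.001]]
ft_force: [-4.2, -3.8, 4.6]
gripper_width: 0.0195
```

```bash
python3 look.py pics/c7.png
```

```text
6.475 tool force [-4.45 -0.74  5.12] [ 0.02 -1.36 -0.31] [ 0.5399 -0.1621  0.1426] lat,rad 0.0009 0.0004
```

View pics/c7.png

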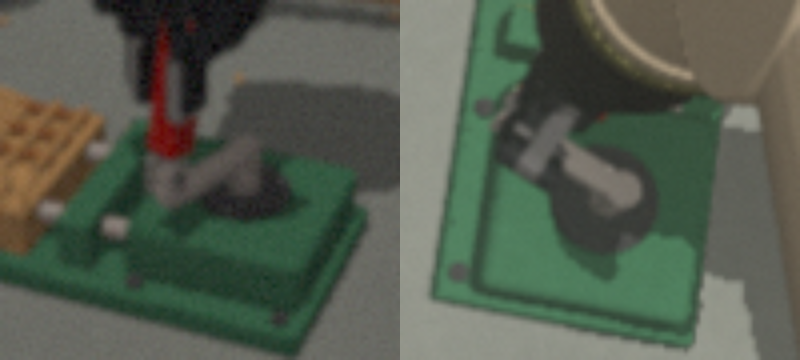

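{"name": "play_rows", "arguments": {"targets": [{"x": 0.1,"y": 0,"z": -0.15,"rx": 0,"ry": 0,"rz": 0,"hand": 0.9},{"x": 0.1,"y": 0,"z": -0.3,"rx": 0,"ry": 0,"rz": 0,"hand": 0.9},{"x": 0.1,"y": 0,"z": -0.3,"rx": 0,"ry": 0,"rz": 0,"hand": 0.9}], "newtons": 20}}

```text
time_s: 6.85
position: [0.5421, -0.1597, 0.1422]
ee_rot: [[0.001, 0.838, -0.545], [-0.001, -0.545, -0.838], [-1.0, 0.002, 0.0]]
ft_force: [-3.1, -3.5, 8.1]
gripper_width: 0.0195
```

```bash
python3 look.py pics/c8.png
```

```text
6.95 tool force [-7.98 -0.41  5.06] [ 0.06 -1.36 -0.19] [ 0.5421 -0.1597  0.1422] lat,rad 0.0013 0.0037
```

View pics/c8.png

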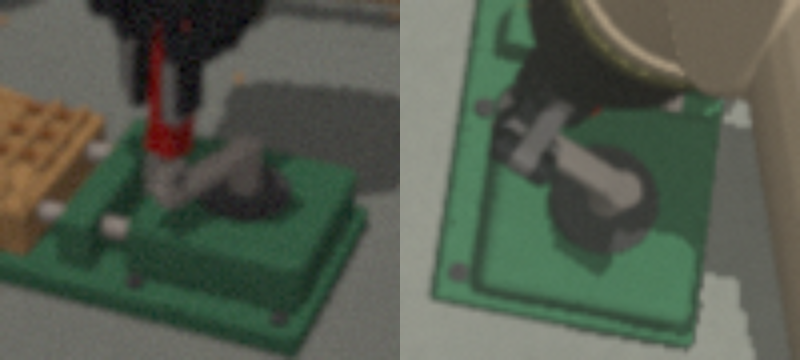

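Radial force levels off near 5 N while the tool still moves, so the pads may be slipping along the handle at its stop. I'll grip harder and push again to confirm.

{"name": "play_rows", "arguments": {"targets": [{"x": -0.2,"y": 0,"z": 0.2,"rx": 0,"ry": 0,"rz": 0,"hand": 0.8},{"x": -0.2,"y": 0,"z": 0.2,"rx": 0,"ry": 0,"rz": 0,"hand": 0.95},{"x": -0.2,"y": 0,"z": 0.2,"rx": 0,"ry": 0,"rz": 0,"hand": 0.95},{"x": -0.2,"y": 0,"z": 0.05,"rx": 0,"ry": 0,"rz": 0,"hand": 0.95},{"x": -0.2,"y": 0,"z": -0.1,"rx": 0,"ry": 0,"rz": 0,"hand": 0.95},{"x": -0.2,"y": 0,"z": -0.1,"rx": 0,"ry": 0,"rz": 0,"hand": 0.95}], "newtons": 60}}

```text
time_s: 7.7
position: [0.5412, -0.159, 0.1426]
ee_rot: [[-0.002, 0.838, -0.546], [-0.001, -0.546, -0.838], [-1.0, -0.001, 0.002]]
ft_force: [-4.4, -2.6, -6.6]
gripper_width: 0.0192
```

```bash
python3 look.py pics/c9.png
python3 - <<'E'
from h import *
S=get_image('side')
for h in(H,H-np.array([.001,.001,0])):
  print(proj(S,[h+[0,0,.014],h+[0,0,.086]]))
f=S['frame']; h=cv2.cvtColor(f,cv2.COLOR_BGR2HSV)
m=((h[...,0]<7)|(h[...,0]>173))&(h[...,1]>140)&(h[...,2]>60)
for r in range(78,122,2):
    c=np.where(m[r,240:280])[0]+240
    if len(c):print(r,c.min(),c.max(),end='; ')
cv2.imwrite('pics/s9.png',cv2.resize(f[60:140,220:320],None,fx=7,fy=7))
E
```

```text
7.8 tool force [ 8.13 -2.08  5.55] [-0.03 -1.22 -0.49] [ 0.5413 -0.1591  0.1426] lat,rad 0.0003 0.0037
[[262.15802622 118.37019829]
 [262.2281353   88.23442799]]
[[262.70075441 118.16803463]
 [262.80393907  88.04226075]]
88 259 259; 90 259 260; 92 259 260; 94 258 260; 96 258 259; 98 258 259; 100 258 259; 102 257 259; 104 257 259; 106 258 259; 108 258 259; 110 258 267; 112 258 267; 114 257 267; 116 257 267; 118 260 266;
```

View pics/s9.png

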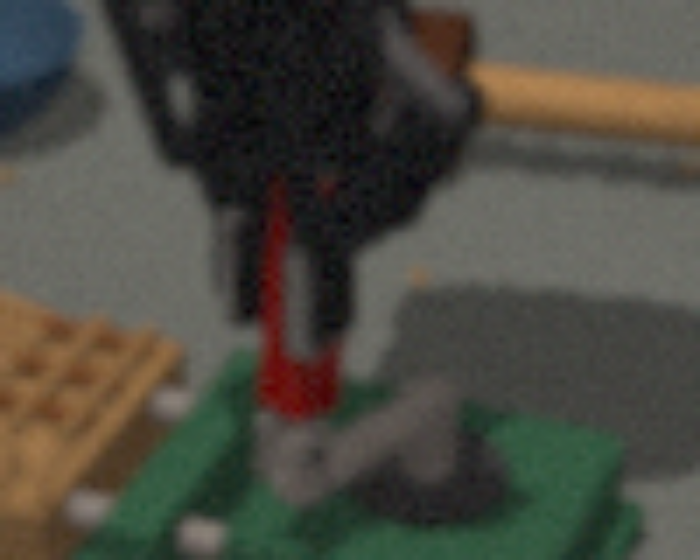

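{"name": "play_rows", "arguments": {"targets": [{"x": 0.1,"y": 0,"z": -0.2,"rx": 0,"ry": 0,"rz": 0,"hand": 0.95},{"x": 0.1,"y": 0,"z": -0.2,"rx": 0,"ry": 0,"rz": 0,"hand": 0.95}], "newtons": 60}}

```text
time_s: 8.1
position: [0.5424, -0.1591, 0.1424]
ee_rot: [[-0.001, 0.837, -0.547], [-0.003, -0.547, -0.837], [-1.0, 0.001, 0.003]]
ft_force: [-6.6, -7.7, -0.9]
gripper_width: 0.0196
```

```bash
python3 look.py pics/c10.png
```

```text
8.2 tool force [ 1.39 -1.63  9.23] [ 0.07 -2.66 -0.43] [ 0.5423 -0.1592  0.1425] lat,rad 0.0013 0.0042
```

View pics/c10.png

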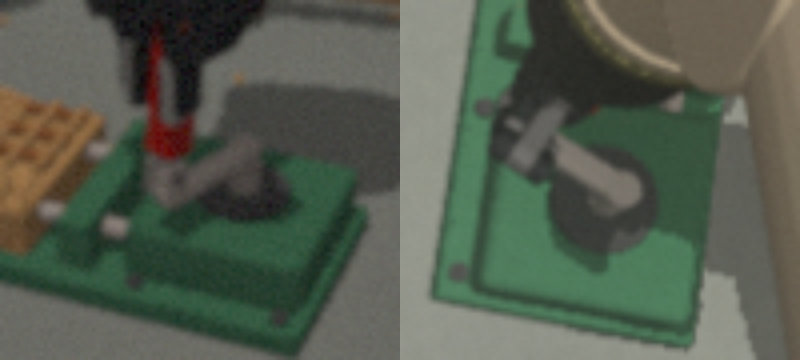

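The stop is clear: 2 mm more command gave only 0.5 mm of motion, and the force rose to 9 N, so the handle is fully upright. Before turning the crank I'll check whether the wrist can turn along with it.

Run:
```python
from h import *
o=get_obs();print(np.round(o['joint_pos'],3)); p=o['position']; print(p[:2]-AX[:2])
```

```text
[ 0.56   0.3   -0.421  1.716  0.136  1.155 -0.478]
[0.03876695 0.05733767]
```

Without re-gripping, the wrist would run close to its joint limit. I'll release, retreat with a 90° counter-turn, measure the standing handle, and then re-grip with room to turn.

{"name": "play_rows", "arguments": {"targets": [{"x": 0,"y": 0,"z": 0.15,"rx": 0,"ry": 0,"rz": 0,"hand": 0.95},{"x": 0,"y": 0,"z": 0.15,"rx": 0,"ry": 0,"rz": 0,"hand": 0.3},{"x": 0,"y": 0,"z": 0.15,"rx": 0,"ry": 0,"rz": 0,"hand": 0},{"x": 0,"y": 0,"z": 0.15,"rx": 0,"ry": 0,"rz": 0,"hand": 0},{"x": 0,"y": 0,"z": 0.15,"rx": 0,"ry": 0,"rz": 0,"hand": 0},{"x": -3,"y": 0,"z": 0.15,"rx": 0,"ry": 0,"rz": 0,"hand": 0},{"x": -7,"y": 0,"z": 0.15,"rx": 0,"ry": 0,"rz": 0,"hand": 0},{"x": -11,"y": 0,"z": 0.15,"rx": -10,"ry": 0,"rz": 0,"hand": 0},{"x": -12,"y": 2,"z": 3,"rx": -20,"ry": 0,"rz": 0,"hand": 0},{"x": -12,"y": 4,"z": 6,"rx": -30,"ry": 0,"rz": 0,"hand": 0},{"x": -12,"y": 6,"z": 9,"rx": -40,"ry": 0,"rz": 0,"hand": 0},{"x": -12,"y": 6,"z": 9,"rx": -50,"ry": 0,"rz": 0,"hand": 0},{"x": -12,"y": 6,"z": 9,"rx": -60,"ry": 0,"rz": 0,"hand": 0},{"x": -12,"y": 6,"z": 9,"rx": -70,"ry": 0,"rz": 0,"hand": 0},{"x": -12,"y": 6,"z": 9,"rx": -80,"ry": 0,"rz": 0,"hand": 0},{"x": -12,"y": 6,"z": 9,"rx": -90,"ry": 0,"rz": 0,"hand": 0},{"x": -12,"y": 6,"z": 9,"rx": -90,"ry": 0,"rz": 0,"hand": 0}], "newtons": 60}}

```text
time_s: 10.32
position: [0.5445, -0.2647, 0.262]
ee_rot: [[0.0, 0.546, 0.838], [0.0, 0.838, -0.546], [-1.0, 0.0, 0.0]]
ft_force: [0.2, 0.3, -0.3]
gripper_width: 0.0855
```

```bash
python3 look.py pics/c11.png;  python3 - <<'E'
from h import *
S=get_image('side');T=get_image('top')
P,d,o,q=handle3d(S,T); print(d);print(o.round(4));print(q)
print(proj(S,[H+[0,0,.014],H+[0,0,.086]]).round(1).tolist(),proj(T,[H+[0,0,.014],H+[0,0,.086]]).round(1).tolist())
print(get_obs()['joint_pos'].round(3))
E
```

```text
10.425 tool force [-0.06  0.26 -0.38] [0.02 0.08 0.03] [ 0.5445 -0.2647  0.262 ] lat,rad 0.0606 -0.0832
[-0.07470853 -0.08528886  0.99355143]
[[ 0.5358 -0.1754  0.1941]
 [ 0.542  -0.1684  0.1125]
 [ 0.5353 -0.176   0.2011]
 [ 0.544  -0.1661  0.0855]]
(array([264.9999542 ,  82.53739134]), array([261.37722249, 118.02663068]), array([371.59782394, 178.59375177]), array([348.1022315 , 187.83360192]))
[[262.2, 118.4], [262.2, 88.2]] [[350.2, 187.0], [361.1, 178.2]]
[ 0.813  0.325 -0.554  1.446  0.171  1.419  1.248]
```

View pics/c11.png

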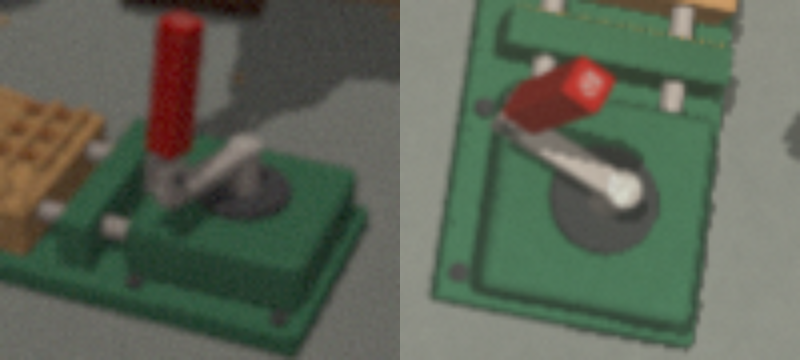

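Run:
```python
from h import *
S=get_image('side');T=get_image('top')
print('cap',tri(S,[[265.4,84.8]],T,[[367.3,180.6]]), onz(T,[[367.3,180.6]],.19))
a=cv2.resize(S['frame'][75:135,240:290],None,fx=8,fy=8,interpolation=cv2.INTER_CUBIC);b=cv2.resize(T['frame'][165:225,335:385],None,fx=8,fy=8,interpolation=cv2.INTER_CUBIC)
cv2.imwrite('pics/c12.png',np.hstack([a,b]))
print('axis',onz(T,[[375.8,207]],.09),tri(S,[[282.0,116.5]],T,[[376,207]]))
```

```text
cap (array([ 0.53419628, -0.17161505,  0.19110188]), np.float64(0.0001248611892239402)) [[ 0.53438771 -0.17196818  0.19      ]]
axis [[ 0.50488286 -0.21767008  0.09      ]] (array([ 0.50415181, -0.21809216,  0.08988541]), np.float64(0.0014778316177185384))
```

View pics/c12.png

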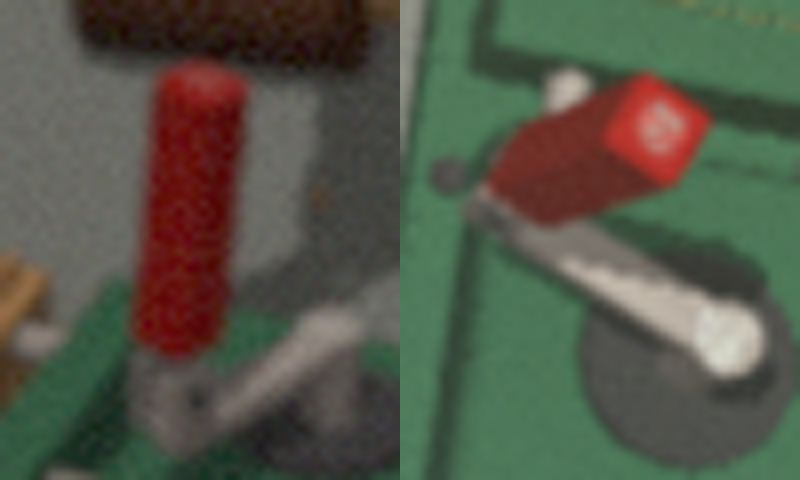

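The handle visibly leans inward by about 0.11 rad: the cap centre sits 10 mm inside the hinge radius. So the earlier "stop" was only pad friction against pivoting. The re-grip puts the jaw axis along the arm, so the inner pad pushes the handle outward to the true stop.

{"name": "play_rows", "arguments": {"targets": [{"x": 0,"y": 3,"z": -2,"rx": 0,"ry": 0,"rz": 0,"hand": 0.1},{"x": 0,"y": 6,"z": -4.5,"rx": 0,"ry": 0,"rz": 0,"hand": 0.15},{"x": 0,"y": 7.6,"z": -5.9,"rx": 0,"ry": 0,"rz": 0,"hand": 0.15},{"x": 1,"y": 7.6,"z": -5.9,"rx": 0,"ry": 0,"rz": 0,"hand": 0.15},{"x": 4,"y": 7.6,"z": -5.9,"rx": 0,"ry": 0,"rz": 0,"hand": 0.15},{"x": 7,"y": 7.6,"z": -5.9,"rx": 0,"ry": 0,"rz": 0,"hand": 0.15},{"x": 10,"y": 7.6,"z": -5.9,"rx": 0,"ry": 0,"rz": 0,"hand": 0.15},{"x": 11.8,"y": 7.6,"z": -5.9,"rx": 0,"ry": 0,"rz": 0,"hand": 0.15},{"x": 11.8,"y": 7.6,"z": -5.9,"rx": 0,"ry": 0,"rz": 0,"hand": 0.15}], "newtons": 20}}

```text
time_s: 11.75
position: [0.5357, -0.1696, 0.1427]
ee_rot: [[-0.002, 0.546, 0.838], [0.001, 0.838, -0.546], [-1.0, -0.001, -0.002]]
ft_force: [-0.5, -0.7, -0.2]
gripper_width: 0.0724
```

```bash
python3 look.py pics/c13.png
```

```text
11.85 tool force [-0.37 -0.25  0.25] [ 0.03  0.02 -0.03] [ 0.537  -0.1694  0.1448] lat,rad 0.0023 -0.0073
```

View pics/c13.png

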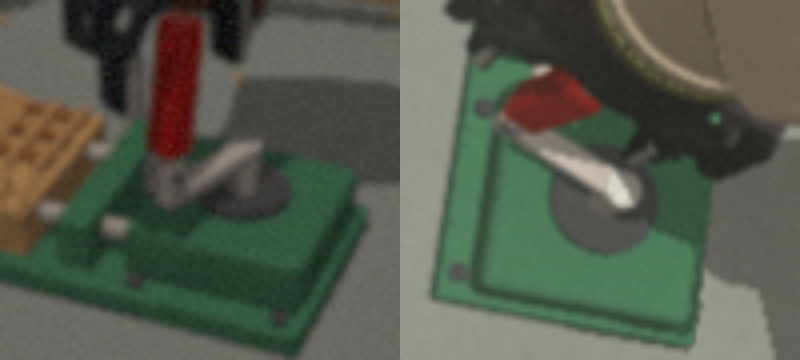

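The open fingers straddle the handle without touching it. Now I shift outward and close.

{"name": "play_rows", "arguments": {"targets": [{"x": 0,"y": 0.5,"z": 0,"rx": 0,"ry": 0,"rz": 0,"hand": 0.3},{"x": 0,"y": 0.95,"z": 0,"rx": 0,"ry": 0,"rz": 0,"hand": 0.45},{"x": 0,"y": 0.95,"z": 0,"rx": 0,"ry": 0,"rz": 0,"hand": 0.6},{"x": 0,"y": 0.95,"z": 0,"rx": 0,"ry": 0,"rz": 0,"hand": 0.7},{"x": 0,"y": 0.95,"z": 0,"rx": 0,"ry": 0,"rz": 0,"hand": 0.8},{"x": 0,"y": 0.95,"z": 0,"rx": 0,"ry": 0,"rz": 0,"hand": 0.9},{"x": 0,"y": 0.95,"z": 0,"rx": 0,"ry": 0,"rz": 0,"hand": 0.9},{"x": 0,"y": 0.95,"z": 0,"rx": 0,"ry": 0,"rz": 0,"hand": 0.9}], "newtons": 30}}

```text
time_s: 12.85
position: [0.5412, -0.1624, 0.1444]
ee_rot: [[-0.0, 0.546, 0.838], [-0.002, 0.838, -0.546], [-1.0, -0.002, 0.001]]
ft_force: [-4.1, -4.0, 5.3]
gripper_width: 0.0198
```

```bash
python3 look.py pics/c14.png
```

```text
12.95 tool force [-4.24 -4.69 -0.87] [-0.02  0.29 -0.94] [ 0.5412 -0.1623  0.1444] lat,rad 0.002 0.0009
```

View pics/c14.png

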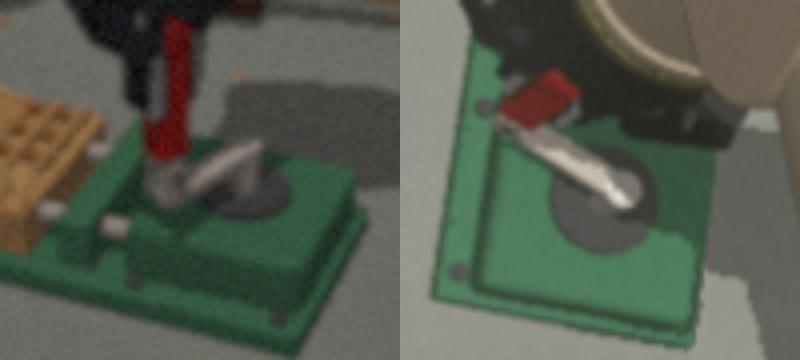

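{"name": "play_rows", "arguments": {"targets": [{"x": 0,"y": 0.15,"z": 0,"rx": 0,"ry": 0,"rz": 0,"hand": 0.95},{"x": 0,"y": 0.3,"z": 0,"rx": 0,"ry": 0,"rz": 0,"hand": 0.95},{"x": 0,"y": 0.3,"z": 0,"rx": 0,"ry": 0,"rz": 0,"hand": 0.95}], "newtons": 30}}

```text
time_s: 13.32
position: [0.5416, -0.1621, 0.1443]
ee_rot: [[-0.003, 0.548, 0.836], [-0.004, 0.836, -0.548], [-1.0, -0.005, 0.0]]
ft_force: [-8.5, -9.4, 7.8]
gripper_width: 0.0194
```

```bash
python3 look.py pics/c15.png
python3 - <<'E'
from h import *
S=get_image('side');T=get_image('top')
a=cv2.resize(S['frame'][75:135,240:290],None,fx=8,fy=8,interpolation=cv2.INTER_CUBIC);b=cv2.resize(T['frame'][165:225,335:385],None,fx=8,fy=8,interpolation=cv2.INTER_CUBIC)
cv2.imwrite('pics/c16.png',np.hstack([a,b]))
E
```

```text
13.425 tool force [ -8.4  -13.26  -1.97] [-0.05  0.42 -2.84] [ 0.5416 -0.1622  0.1443] lat,rad 0.0023 0.0013
```

View pics/c16.png

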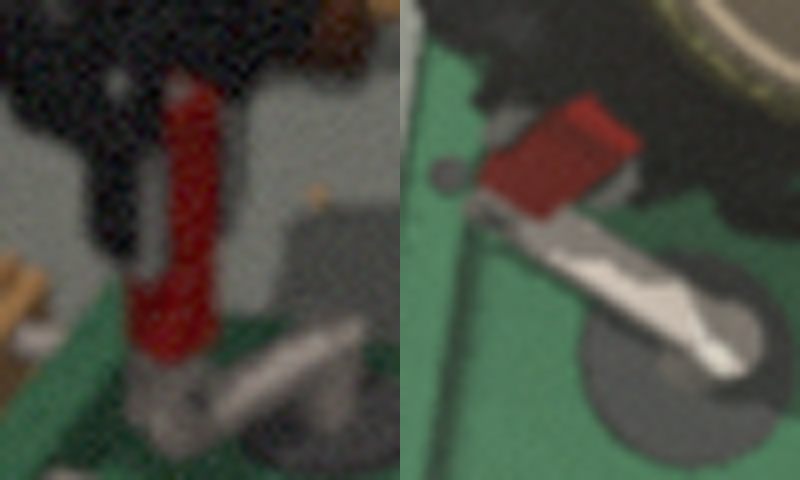

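This time it is the true stop. A 3 mm command moved the tool 0.4 mm, the force rose to 13 N, and the handle's right edge (217 to 220 px) is vertical. Next is the first 40° of crank, with a small outward bias and the wrist turning along.

{"name": "play_rows", "arguments": {"targets": [{"x": -0.1,"y": -0.13,"z": 0.59,"rx": 5,"ry": 0,"rz": 0,"hand": 0.95},{"x": -0.1,"y": -0.2,"z": 1.17,"rx": 10,"ry": 0,"rz": 0,"hand": 0.95},{"x": -0.1,"y": -0.33,"z": 1.75,"rx": 15,"ry": 0,"rz": 0,"hand": 0.95},{"x": -0.1,"y": -0.51,"z": 2.31,"rx": 20,"ry": 0,"rz": 0,"hand": 0.95},{"x": -0.1,"y": -0.73,"z": 2.85,"rx": 25,"ry": 0,"rz": 0,"hand": 0.95},{"x": -0.1,"y": -1.0,"z": 3.38,"rx": 30,"ry": 0,"rz": 0,"hand": 0.95},{"x": -0.1,"y": -1.32,"z": 3.87,"rx": 35,"ry": 0,"rz": 0,"hand": 0.95},{"x": -0.1,"y": -1.68,"z": 4.34,"rx": 40,"ry": 0,"rz": 0,"hand": 0.95},{"x": -0.1,"y": -1.68,"z": 4.34,"rx": 40,"ry": 0,"rz": 0,"hand": 0.95}], "newtons": 40}}

```text
time_s: 14.65
position: [0.5679, -0.1983, 0.1444]
ee_rot: [[-0.005, 0.958, 0.288], [-0.002, 0.288, -0.958], [-1.0, -0.006, 0.0]]
ft_force: [-11.1, -3.5, 3.9]
gripper_width: 0.0196
```

```bash
python3 look.py pics/c17.png; python3 -c "
from h import *
o=get_obs();d=o['position'][:2]-np.array([.5055,-.217]);print(np.hypot(*d),np.degrees(np.arctan2(d[1],d[0])),np.degrees(np.arctan2(o['ee_rot'][1][1],o['ee_rot'][0][1])),o['gripper_width'])"
```

```text
14.75 tool force [ -3.87 -11.23   1.5 ] [ 0.02 -0.28 -2.38] [ 0.5679 -0.1983  0.1444] lat,rad 0.0441 -0.0147
0.06514389663745632 16.650370841505378 16.829464762745307 0.019528230381708648
```

View pics/c17.png

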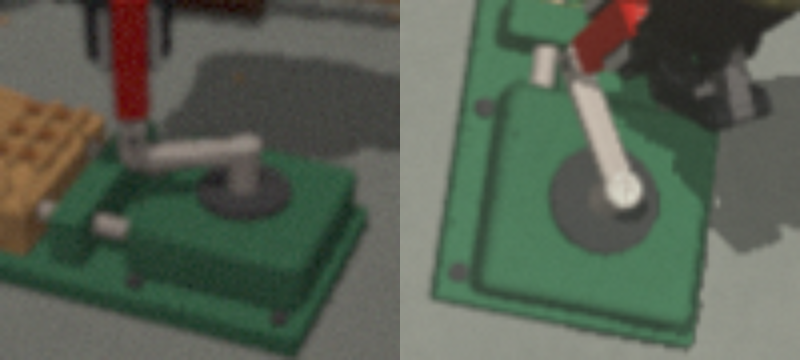

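The crank has turned 40° and the handle is still vertical and pressed on its stop at 11 N. On with another 50°.

{"name": "play_rows", "arguments": {"targets": [{"x": 0,"y": -0.03,"z": 0.59,"rx": 5,"ry": 0,"rz": 0,"hand": 0.95},{"x": 0,"y": -0.1,"z": 1.17,"rx": 10,"ry": 0,"rz": 0,"hand": 0.95},{"x": 0,"y": -0.23,"z": 1.75,"rx": 15,"ry": 0,"rz": 0,"hand": 0.95},{"x": 0,"y": -0.41,"z": 2.31,"rx": 20,"ry": 0,"rz": 0,"hand": 0.95},{"x": 0,"y": -0.63,"z": 2.85,"rx": 25,"ry": 0,"rz": 0,"hand": 0.95},{"x": 0,"y": -0.9,"z": 3.38,"rx": 30,"ry": 0,"rz": 0,"hand": 0.95},{"x": 0,"y": -1.22,"z": 3.87,"rx": 35,"ry": 0,"rz": 0,"hand": 0.95},{"x": 0,"y": -1.58,"z": 4.34,"rx": 40,"ry": 0,"rz": 0,"hand": 0.95},{"x": 0,"y": -1.98,"z": 4.77,"rx": 45,"ry": 0,"rz": 0,"hand": 0.95},{"x": 0,"y": -2.41,"z": 5.17,"rx": 50,"ry": 0,"rz": 0,"hand": 0.95},{"x": 0,"y": -2.41,"z": 5.17,"rx": 50,"ry": 0,"rz": 0,"hand": 0.95}], "newtons": 40}}

```text
time_s: 16.12
position: [0.5607, -0.2515, 0.1444]
ee_rot: [[-0.004, 0.838, -0.546], [0.002, -0.546, -0.838], [-1.0, -0.005, 0.001]]
ft_force: [-9.6, 5.2, 5.6]
gripper_width: 0.0195
```

```bash
cat > an.py <<'E'
from h import *
o=get_obs();d=o['position'][:2]-np.array([.5055,-.217]);print(np.hypot(*d),np.degrees(np.arctan2(d[1],d[0])),np.degrees(np.arctan2(o['ee_rot'][1][1],o['ee_rot'][0][1])),o['gripper_width'])
E
python3 look.py pics/c18.png; python3 an.py
```

```text
16.225 tool force [ -3.73 -10.37   0.63] [-0.02 -0.31 -2.27] [ 0.5607 -0.2515  0.1444] lat,rad 0.0669 -0.0633
0.06504518105761047 -32.017326619199025 -33.01501995650865 0.019314508988686613
```

View pics/c18.png

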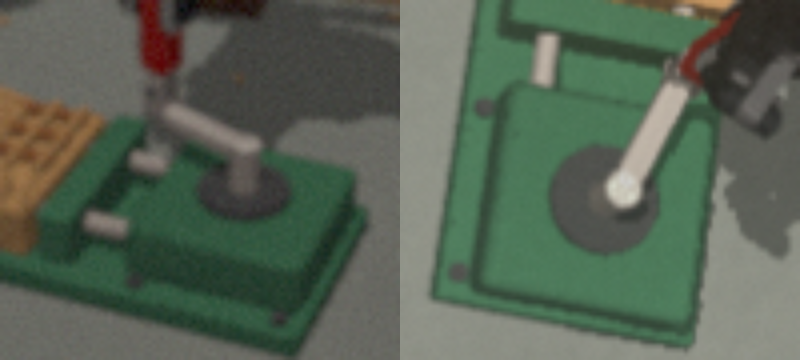

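Arm now at −32°, forces unchanged. Next another 45°, then I creep up on the stop.

{"name": "play_rows", "arguments": {"targets": [{"x": 0,"y": -0.03,"z": 0.59,"rx": 5,"ry": 0,"rz": 0,"hand": 0.95},{"x": 0,"y": -0.1,"z": 1.17,"rx": 10,"ry": 0,"rz": 0,"hand": 0.95},{"x": 0,"y": -0.23,"z": 1.75,"rx": 15,"ry": 0,"rz": 0,"hand": 0.95},{"x": 0,"y": -0.41,"z": 2.31,"rx": 20,"ry": 0,"rz": 0,"hand": 0.95},{"x": 0,"y": -0.63,"z": 2.85,"rx": 25,"ry": 0,"rz": 0,"hand": 0.95},{"x": 0,"y": -0.9,"z": 3.38,"rx": 30,"ry": 0,"rz": 0,"hand": 0.95},{"x": 0,"y": -1.22,"z": 3.87,"rx": 35,"ry": 0,"rz": 0,"hand": 0.95},{"x": 0,"y": -1.58,"z": 4.34,"rx": 40,"ry": 0,"rz": 0,"hand": 0.95},{"x": 0,"y": -1.98,"z": 4.77,"rx": 45,"ry": 0,"rz": 0,"hand": 0.95},{"x": 0,"y": -1.98,"z": 4.77,"rx": 45,"ry": 0,"rz": 0,"hand": 0.95}], "newtons": 40}}

```text
time_s: 17.48
position: [0.5195, -0.2807, 0.1445]
ee_rot: [[-0.001, 0.209, -0.978], [0.002, -0.978, -0.209], [-1.0, -0.002, 0.001]]
ft_force: [-1.3, 5.9, -1.4]
gripper_width: 0.0196
```

```bash
python3 look.py pics/c19.png; python3 an.py
```

```text
17.575 tool force [ 0.73 -5.83  0.84] [ 0.01 -0.37 -1.18] [ 0.5195 -0.2807  0.1445] lat,rad 0.0484 -0.1102
0.06523142976496 -77.57629104757329 -77.85638665772917 0.01971955233177848
```

View pics/c19.png

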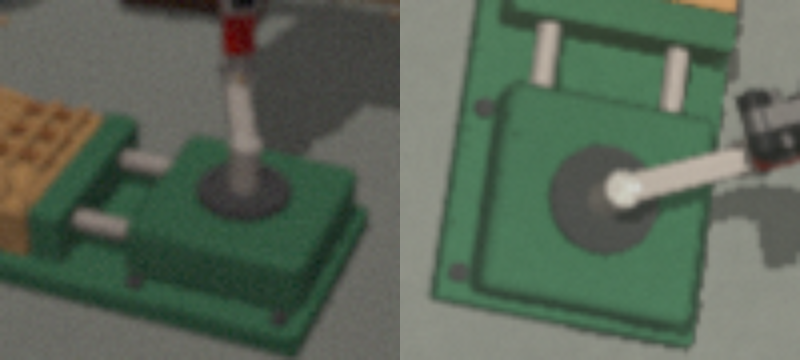

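{"name": "play_rows", "arguments": {"targets": [{"x": 0,"y": 0.05,"z": 0.24,"rx": 2,"ry": 0,"rz": 0,"hand": 0.95},{"x": 0,"y": 0.08,"z": 0.47,"rx": 4,"ry": 0,"rz": 0,"hand": 0.95},{"x": 0,"y": 0.06,"z": 0.71,"rx": 6,"ry": 0,"rz": 0,"hand": 0.95},{"x": 0,"y": 0.03,"z": 0.94,"rx": 8,"ry": 0,"rz": 0,"hand": 0.95},{"x": 0,"y": 0.03,"z": 0.94,"rx": 8,"ry": 0,"rz": 0,"hand": 0.95}], "newtons": 40}}

```text
time_s: 18.2
position: [0.5111, -0.2821, 0.1445]
ee_rot: [[-0.001, 0.073, -0.997], [0.002, -0.997, -0.073], [-1.0, -0.002, 0.0]]
ft_force: [0.5, 7.7, -2.0]
gripper_width: 0.0195
```

```bash
python3 look.py pics/c20.png; python3 an.py
```

```text
18.3 tool force [ 2.13 -6.97 -0.37] [ 0.01  0.17 -1.36] [ 0.5111 -0.2821  0.1445] lat,rad 0.0421 -0.116
0.06538784072114633 -85.05146819741212 -85.79800527565747 0.019792626976147816
```

{"name": "play_rows", "arguments": {"targets": [{"x": 0,"y": 0,"z": 0.12,"rx": 1,"ry": 0,"rz": 0,"hand": 0.95},{"x": 0,"y": 0,"z": 0.24,"rx": 2,"ry": 0,"rz": 0,"hand": 0.95},{"x": 0,"y": -0.01,"z": 0.35,"rx": 3,"ry": 0,"rz": 0,"hand": 0.95},{"x": 0,"y": -0.01,"z": 0.35,"rx": 3,"ry": 0,"rz": 0,"hand": 0.95}], "newtons": 40}}

```text
time_s: 18.8
position: [0.5086, -0.2823, 0.1446]
ee_rot: [[0.001, 0.021, -1.0], [0.002, -1.0, -0.021], [-1.0, -0.002, -0.001]]
ft_force: [4.6, 6.2, -4.9]
gripper_width: 0.0195
```

```bash
python3 look.py pics/c21.png; python3 an.py
```

```text
18.9 tool force [ 4.68 -5.58 -4.99] [ 0.    1.03 -1.16] [ 0.5085 -0.2823  0.1446] lat,rad 0.04 -0.1175
0.0653447469631287 -87.33216681703684 -88.77717479278463 0.019797819769519397
```

View pics/c21.png

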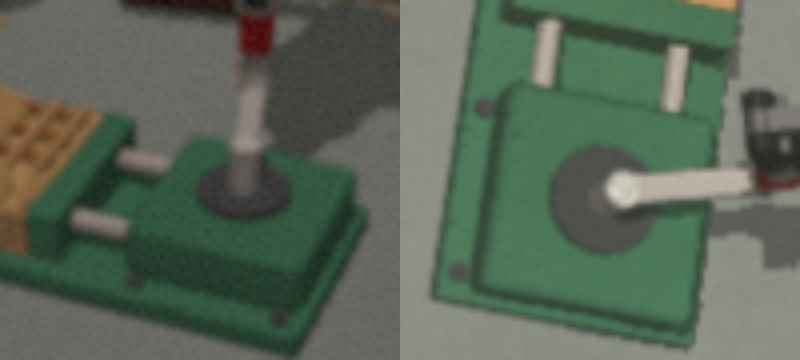

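{"name": "play_rows", "arguments": {"targets": [{"x": 0,"y": 0,"z": 0.12,"rx": 0,"ry": 0,"rz": 0,"hand": 0.95},{"x": 0,"y": -0.01,"z": 0.25,"rx": 0,"ry": 0,"rz": 0,"hand": 0.95},{"x": 0,"y": -0.02,"z": 0.4,"rx": 0,"ry": 0,"rz": 0,"hand": 0.95},{"x": 0,"y": -0.02,"z": 0.4,"rx": 0,"ry": 0,"rz": 0,"hand": 0.95}], "newtons": 60}}

```text
time_s: 19.4
position: [0.5075, -0.282, 0.1448]
ee_rot: [[0.007, 0.023, -1.0], [0.001, -1.0, -0.023], [-1.0, -0.001, -0.007]]
ft_force: [18.2, 3.4, -14.3]
gripper_width: 0.0191
```

```bash
python3 look.py pics/c22.png; python3 an.py
```

```text
19.5 tool force [ 14.7   -2.39 -17.66] [-0.03  4.16 -0.41] [ 0.5075 -0.282   0.1449] lat,rad 0.039 -0.1179
0.06506200595733988 -88.21756270534628 -88.70157256923954 0.01957935642978487
```

View pics/c22.png

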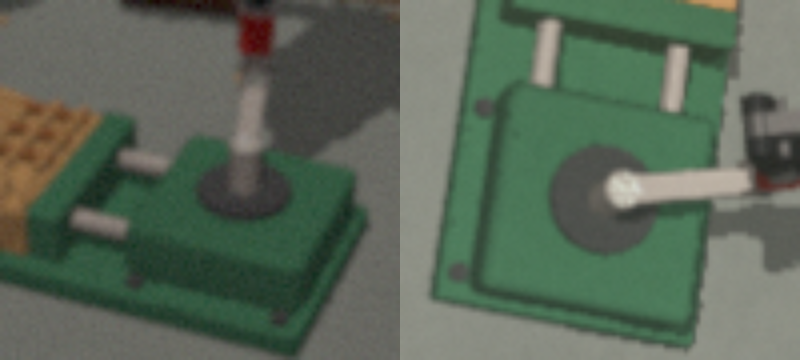

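The tangential force has risen to 18 N with under 1 mm of motion, so the crank is on its firm stop. Now I relax the push with a slight outward nudge, release and retreat.

{"name": "play_rows", "arguments": {"targets": [{"x": -0.1,"y": 0.2,"z": -0.25,"rx": 0,"ry": 0,"rz": 0,"hand": 0.95},{"x": -0.1,"y": 0.3,"z": -0.25,"rx": 0,"ry": 0,"rz": 0,"hand": 0.95},{"x": -0.1,"y": 0.3,"z": -0.25,"rx": 0,"ry": 0,"rz": 0,"hand": 0.95}], "newtons": 40}}

```text
time_s: 19.88
position: [0.5081, -0.2825, 0.1447]
ee_rot: [[0.001, 0.024, -1.0], [0.005, -1.0, -0.024], [-1.0, -0.005, -0.001]]
ft_force: [8.9, 11.8, -10.6]
gripper_width: 0.0193
```

```bash
python3 look.py pics/c23.png; python3 an.py; python3 -c "
from h import *;print(get_obs()['joint_pos'].round(2))"
```

```text
19.975 tool force [ 10.52 -11.86  -8.77] [-0.04  2.1  -2.52] [ 0.5081 -0.2825  0.1447] lat,rad 0.0398 -0.118
0.06557877696062078 -87.71902444040978 -88.64132443027425 0.019192369528509612
[ 0.55  0.31 -0.14  1.68  0.04  1.16 -1.15]
```

{"name": "play_rows", "arguments": {"targets": [{"x": 0,"y": 0,"z": 0,"rx": 0,"ry": 0,"rz": 0,"hand": 0.7},{"x": 0,"y": 0,"z": 0,"rx": 0,"ry": 0,"rz": 0,"hand": 0.2},{"x": 0,"y": 0,"z": 0,"rx": 0,"ry": 0,"rz": 0,"hand": 0},{"x": 0,"y": 0,"z": 0,"rx": 0,"ry": 0,"rz": 0,"hand": 0},{"x": 0,"y": 0,"z": 0,"rx": 0,"ry": 0,"rz": 0,"hand": 0},{"x": -2,"y": 0,"z": 0,"rx": 0,"ry": 0,"rz": 0,"hand": 0},{"x": -6,"y": 0,"z": 0,"rx": 0,"ry": 0,"rz": 0,"hand": 0},{"x": -10,"y": 0,"z": 0,"rx": 0,"ry": 0,"rz": 0,"hand": 0},{"x": -13,"y": 1,"z": 0,"rx": 0,"ry": 0,"rz": 0,"hand": 0},{"x": -13,"y": 5,"z": 0,"rx": 0,"ry": 0,"rz": 0,"hand": 0},{"x": -13,"y": 9,"z": 0,"rx": 0,"ry": 0,"rz": 0,"hand": 0},{"x": -13,"y": 12,"z": 0,"rx": 0,"ry": 0,"rz": 0,"hand": 0},{"x": -13,"y": 12,"z": 0,"rx": 0,"ry": 0,"rz": 0,"hand": 0}], "newtons": 40}}

```text
time_s: 21.6
position: [0.5066, -0.4097, 0.2753]
ee_rot: [[-0.001, 0.013, -1.0], [-0.001, -1.0, -0.013], [-1.0, 0.001, 0.001]]
ft_force: [-0.1, 0.2, 0.5]
gripper_width: 0.0859
```

```bash
python3 look.py pics/c24.png;  python3 - <<'E'
from h import *
S=get_image('side');T=get_image('top')
P,d,o,q=handle3d(S,T); print(d);print(o.round(4));print(q)
a=cv2.resize(S['frame'][60:140,240:310],None,fx=7,fy=7,interpolation=cv2.INTER_CUBIC)[:480,:400];b=cv2.resize(T['frame'][165:225,365:415],None,fx=8,fy=8,interpolation=cv2.INTER_CUBIC)
a=cv2.resize(S['frame'][65:125,255:305],None,fx=8,fy=8,interpolation=cv2.INTER_CUBIC)
cv2.imwrite('pics/c25.png',np.hstack([a,b]))
cv2.imwrite('pics/t25.png',T['frame'])
E
```

```text
21.7 tool force [-0.23 -1.52 -0.15] [ 0.    0.05 -0.03] [ 0.508  -0.4067  0.2758] lat,rad 0.1073 -0.2222
[ 0.04688067 -0.18916277  0.980826  ]
[[ 0.5144 -0.295   0.1865]
 [ 0.511  -0.2814  0.1159]
 [ 0.5141 -0.2937  0.1796]
 [ 0.5106 -0.2797  0.1068]]
(array([283.89195669,  61.58284472]), array([283.28341891,  92.41074724]), array([434.20564013, 193.3293999 ]), array([409.97115011, 202.50992251]))
```

View pics/c25.png

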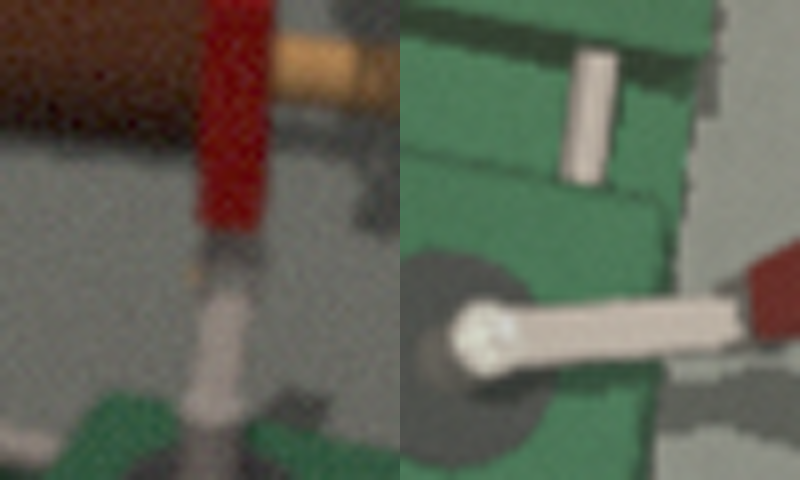

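View pics/t25.png

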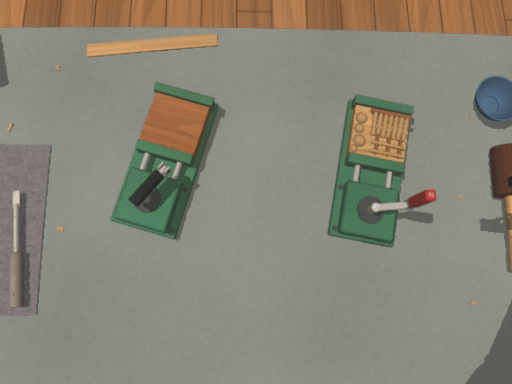

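Run:
```python
from h import *
S=get_image('side');T=get_image('top')
a=cv2.resize(S['frame'][45:105,260:310],None,fx=8,fy=8,interpolation=cv2.INTER_CUBIC);b=cv2.resize(T['frame'][175:235,395:445],None,fx=8,fy=8,interpolation=cv2.INTER_CUBIC)
cv2.imwrite('pics/c26.png',np.hstack([a,b]))
A=np.array([.5045,-.218,0])
for deg in(-84.8,-86,-88):
  h=A+.065*np.array([np.cos(np.radians(deg)),np.sin(np.radians(deg)),0])+[0,0,.102]
  print(deg,proj(S,[h,h+[0,0,.012],h+[0,0,.088]]).round(1).tolist(),proj(T,[h,h+[0,0,.088]]).round(1).tolist())
```

```text
-84.8 [[283.4, 97.4], [283.6, 92.9], [284.9, 62.6]] [[410.5, 203.0], [431.0, 194.3]]
-86 [[284.0, 97.4], [284.2, 92.9], [285.5, 62.7]] [[410.6, 203.7], [431.2, 195.0]]
-88 [[284.9, 97.5], [285.1, 93.0], [286.5, 62.7]] [[410.8, 204.9], [431.3, 196.3]]
```

View pics/c26.png

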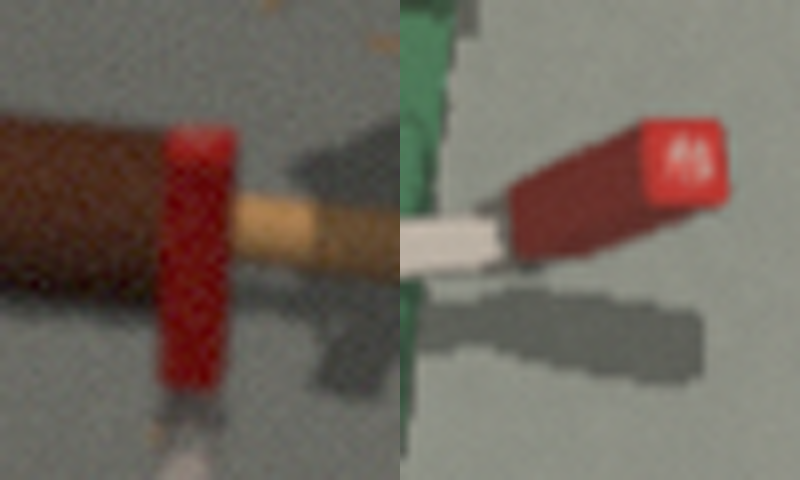

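Run:
```python
from h import *
S=get_image('side');T=get_image('top')
c,e=tri(S,[[284.3,62.6]],T,[[430.1,194.9]]);print(c,e)
A=np.array([.5045,-.218]);d=c[:2]-A;print(np.hypot(*d),np.degrees(np.arctan2(d[1],d[0])))
# collar/arm angle via arm ends at z=.09 in top: spindle cap & arm near handle
p=onz(T,[[375.8,207],[408.0,204.6]],.09);v=p[1]-p[0];print(p,np.degrees(np.arctan2(v[1],v[0])))
b=onz(T,[[375.8,207],[347.1,191.5]],.09);v=b[1]-b[0];print(np.degrees(np.arctan2(v[1],v[0])))
# black handle unchanged?
o=cv2.imread('pics/top0.png').astype(int);n=T['frame'].astype(int);print('black diff',np.abs(o-n)[80:240,105:220].max(2).mean(),np.abs(o-n)[160:210,125:175].max(2).mean(),np.abs(o-n)[300:350,100:200].max(2).mean())
print(get_obs()['time_s'])
```

```text
[ 0.51033706 -0.28065292  0.19073457] 0.0023655196374923605
0.0629242359393554 -84.67740010695235
[[ 0.50488286 -0.21767008  0.09      ]
 [ 0.50940182 -0.28256626  0.09      ]] -86.01671500202842
60.8063477689936
black diff 2.0816847826086957 2.326 1.9086
22.0
```

Both cameras agree: the crank is at the stop angle (−84.7° against −84.8° expected), and the black clamp shows only noise-level change. The cap reads 2 mm inside the hinge radius, which is within the measuring error. To be sure, I'll give one light outward nudge with the inner finger, without gripping.

{"name": "play_rows", "arguments": {"targets": [{"x": 0,"y": -4,"z": 0,"rx": 0,"ry": 0,"rz": 0,"hand": 0},{"x": 0,"y": -9,"z": 0,"rx": 0,"ry": 0,"rz": 0,"hand": 0},{"x": 0,"y": -12,"z": -0.1,"rx": 0,"ry": 0,"rz": 0,"hand": 0},{"x": 0.5,"y": -12,"z": -0.1,"rx": 0,"ry": 0,"rz": 0,"hand": 0},{"x": 4,"y": -12,"z": -0.1,"rx": 0,"ry": 0,"rz": 0,"hand": 0},{"x": 8,"y": -12,"z": -0.1,"rx": 0,"ry": 0,"rz": 0,"hand": 0},{"x": 11.5,"y": -12,"z": -0.1,"rx": 0,"ry": 0,"rz": 0,"hand": 0.2},{"x": 12,"y": -12,"z": -0.1,"rx": 0,"ry": 0,"rz": 0,"hand": 0.5},{"x": 12,"y": -12,"z": -0.1,"rx": 0,"ry": 0,"rz": 0,"hand": 0.5},{"x": 12,"y": -11.5,"z": -0.1,"rx": 0,"ry": 0,"rz": 0,"hand": 0.5},{"x": 12,"y": -11.2,"z": -0.1,"rx": 0,"ry": 0,"rz": 0,"hand": 0.5},{"x": 12,"y": -11.2,"z": -0.1,"rx": 0,"ry": 0,"rz": 0,"hand": 0.5}], "newtons": 40}}

```text
time_s: 23.5
position: [0.5081, -0.2937, 0.1576]
ee_rot: [[0.002, 0.018, -1.0], [0.001, -1.0, -0.018], [-1.0, -0.001, -0.002]]
ft_force: [-1.1, 6.8, 6.5]
gripper_width: 0.0429
```

```bash
python3 look.py pics/c27.png; python3 an.py
```

```text
23.6 tool force [-4.52 -7.88  0.45] [ 0.   -0.19 -1.56] [ 0.5081 -0.2937  0.1576] lat,rad 0.0458 -0.1274
0.07676168664262505 -88.06977643831917 -88.95200826744637 0.042832987544140534
```

View pics/c27.png

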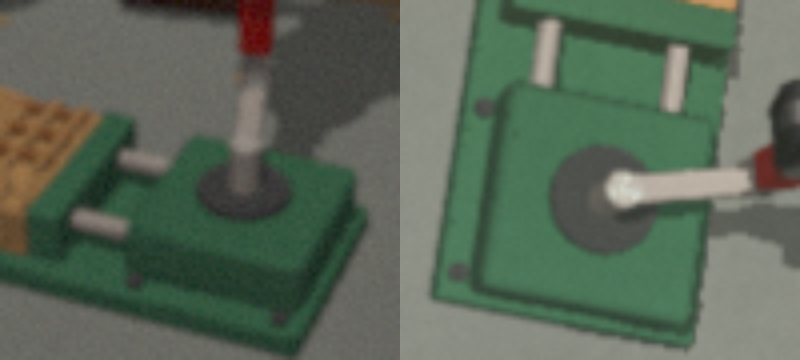

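The inner finger meets 8 N against the handle centre at 65.4 mm radius, so it is at its stop. Now I back off, open, lift away and check once more.

{"name": "play_rows", "arguments": {"targets": [{"x": 0,"y": -0.6,"z": 0,"rx": 0,"ry": 0,"rz": 0,"hand": 0.5},{"x": 0,"y": -1.2,"z": 0,"rx": 0,"ry": 0,"rz": 0,"hand": 0.2},{"x": 0,"y": -1.2,"z": 0,"rx": 0,"ry": 0,"rz": 0,"hand": 0},{"x": 0,"y": -1.2,"z": 0,"rx": 0,"ry": 0,"rz": 0,"hand": 0},{"x": -3,"y": -1.2,"z": 0,"rx": 0,"ry": 0,"rz": 0,"hand": 0},{"x": -7,"y": -1.2,"z": 0,"rx": 0,"ry": 0,"rz": 0,"hand": 0},{"x": -11,"y": -1.2,"z": 0,"rx": 0,"ry": 0,"rz": 0,"hand": 0},{"x": -12,"y": 2,"z": 0,"rx": 0,"ry": 0,"rz": 0,"hand": 0},{"x": -12,"y": 7,"z": 0,"rx": 0,"ry": 0,"rz": 0,"hand": 0},{"x": -12,"y": 11,"z": 0,"rx": 0,"ry": 0,"rz": 0,"hand": 0},{"x": -12,"y": 11,"z": 0,"rx": 0,"ry": 0,"rz": 0,"hand": 0}], "newtons": 40}}

```text
time_s: 24.98
position: [0.5071, -0.4088, 0.275]
ee_rot: [[-0.002, 0.012, -1.0], [-0.001, -1.0, -0.012], [-1.0, 0.001, 0.002]]
ft_force: [-0.3, 0.4, 0.1]
gripper_width: 0.0854
```

```bash
python3 look.py pics/c28.png
python3 - <<'E'
from h import *
S=get_image('side');T=get_image('top')
a=cv2.resize(S['frame'][45:105,260:310],None,fx=8,fy=8,interpolation=cv2.INTER_CUBIC);b=cv2.resize(T['frame'][175:235,395:445],None,fx=8,fy=8,interpolation=cv2.INTER_CUBIC)
cv2.imwrite('pics/c29.png',np.hstack([a,b]))
cv2.imwrite('pics/s29.png',S['frame'])
E
```

```text
25.075 tool force [ 0.28 -0.71 -0.2 ] [-0.05 -0.02  0.01] [ 0.5088 -0.405   0.2756] lat,rad 0.1071 -0.2203
```

View pics/c29.png

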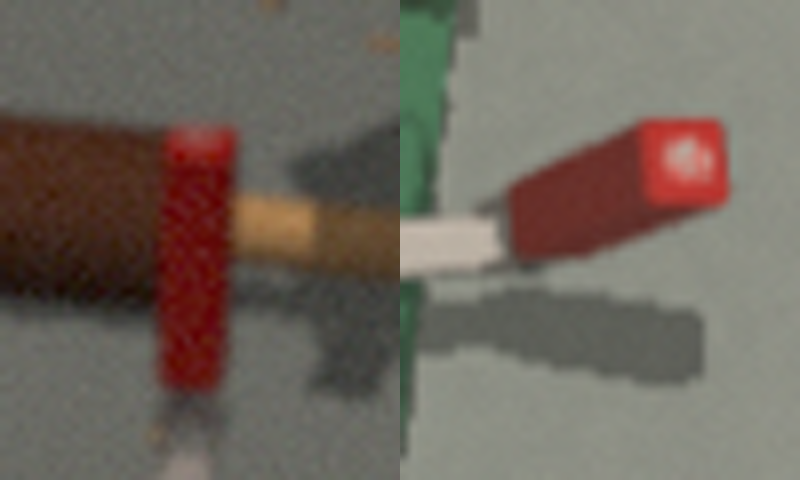

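View pics/s29.png

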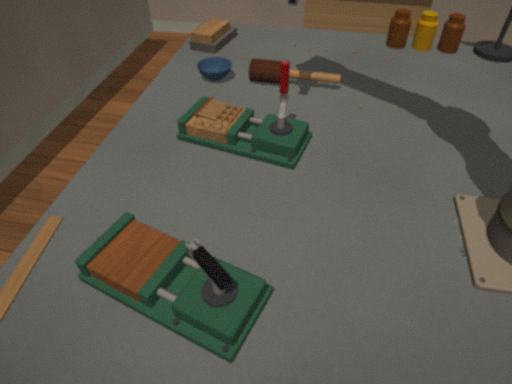

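The cap is unchanged by the nudge, at (430,195) in the top view, so the handle was already at its stop. In the side view the jaw is closed on the panel, the black clamp is untouched, and the robot is clear. Handing in.

```bash
python3 -c "
from station import close_job
print(close_job())"
```

```text
the job is handed in; nothing more can be done
None
```

The panel is clamped: I folded the red handle up to its stop, then turned the crank clockwise about 140° until it met its firm stop. The job was handed in at about 25 s, with the gripper open and well clear; handing in gives no verdict.

**Handle:**
- My first check wrongly suggested the handle was at its stop; what I felt was friction in the pads. The pictures after release showed it leaning inward by about 0.11 rad.
- I re-gripped it with the jaws along the arm and pushed it to the real stop, at about 13 N with 0.4 mm of movement, before turning the crank.
- After release I pushed it outward once more with one finger. It met about 8 N with the handle centred at a 65 mm radius, and the picture did not change.

**Crank:**
- The push reached about 18 N with roughly 1 mm of movement.
- From the cap the arm points at −84.7°, against −84.8° expected; a rougher reading off the arm gave −86.0°. The jaw looks closed on the panel in the picture.

**Other clamp:** the picture around the black handle changed only by image noise.

**Disagreement:** before that last push, the cap measured 2 mm inside the hinge radius, about 0.02 rad of lean. That is within the 2 mm calibration error, and the force check disagrees with it.

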